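Swap a squeeze-tab safety cap for an easy-grip lid

TASK

Swap the hard-to-open safety cap of the leaning vitamin tub for the easy-grip lid: squeeze its two blue tabs in, turn it anticlockwise off the neck and set it down upright in the open top drawer of the bamboo shelf. Then put the green wing-handled lid on the tub in its place: turn it until its lugs drop into the gaps of the neck and on clockwise as far as it goes, and let go. Set things down rather than dropping them, and leave the jar, mug, pill case and tongue depressor where they are.

Things in the scene. Friction and masses are not known exactly. Their poses are not given: they have to be found in the camera images.
- stand: Bamboo stand holding the white square vitamin tub (84 mm square, 105 mm tall to its shoulder), fixed, leaning 25 degrees from vertical towards the robot (stand's -x). Origin: centre of the foot board (190 x 120 mm), on the table. The tub sits in a box 106 mm square that begins 51 mm below the shoulder
- neck: Tub's neck. Origin: on the neck's axis at the shoulder (flat, 78 mm across), 140 mm above the table. z: along the axis, up and out of the tub, 25 degrees from vertical; clockwise/anticlockwise are as seen from outside, looking along -z. Tube 40 mm across, 34 mm tall, tapering in its top 9 mm to 34. x: the line of the lugs of cap or lid when turned home. Fully down, their lower rim is 3 mm above the shoulder
- neck_gap (a point): One of two opposite gaps in the neck's flange, at 15 mm above the shoulder, 22 mm from the axis; it lies +60 degrees (anticlockwise) from neck x, the other at 240. Flange: 48 mm across, 13 to 17 mm above the shoulder. Gaps 54 degrees wide; lugs of cap and lid 38 degrees, so they pass within +-8 degrees, then turn 60 degrees clockwise under the flange to the home stop
- lock_stop (a point): Top of one of two opposite locking stops (9 mm tall, 30 to 36 mm from the axis) standing on the shoulder just anticlockwise of each tab of the locked cap. Tabs that are out hit them; pressed-in tabs pass inside. Keep fingertips at least 10 mm above the shoulder. Turned off, the cap's lugs meet an end stop about 66 degrees from home; there it still lifts out
- cap_center (a point): White safety cap, locked on the neck at the start; 56 mm across, 34 mm tall, about 80 g. Point: on its axis, 17 mm above its lower rim. z: out through its closed top. x: line of its two inner lugs (along neck x when locked). y: line of its two tabs. With both tabs in, it turns 60 degrees anticlockwise about +z, then lifts straight off along z; 35 mm of lift clears the neck
- tab_a_face (a point): Middle of the outer face of the blue tab at cap +y (the other is at -y). The tabs' faces are 65 mm apart when out, 56 mm when pressed fully in (flush with the cap); each is 18 mm wide and 32 mm tall, from 1 to 33 mm above the cap's lower rim. They slide straight in, so they may be pressed near their tops
- tab_a (a joint): inward travel of the tab at cap +y: 0 out, 0.0045 m fully in; a spring of about 4 N at first, 9 N fully in; about 0.003 m clears the stop. It springs out again when released
- tab_b (a joint): the same for the tab at cap -y
- lid_center (a point): Green easy-grip lid, upright on the table at the start; 56 mm across, 62 mm tall with its wing, about 80 g; round skirt 34 mm tall with a flat top. Point: on its axis, 31 mm above its lower rim (34 mm above the tub's shoulder when fully down). z: up. x: along the wing and also the line of its two inner lugs, so a half turn makes no difference. About 1.3 mm of play round the flange
- lid_wing (a point): Top of the lid's wing handle, 62 mm above the lower rim: 60 mm long (lid x), 14 mm thick (lid y), 28 mm tall. With the lugs not over the gaps the lid stops on the flange 9.5 mm above its fully down height; it drops when the wing points at the gaps (within 8 degrees), and is home when turned on 60 degrees clockwise (wing along neck x)
- drawer_front (a point): Open top drawer of three clear ones in the bamboo shelf. Point: middle of the foot of its front wall, inside, at the inner floor, 141 mm above the table. x: from the front into the unit; y: along the front. Inside 174 mm (x) by 176 mm (y), walls 3 mm, 43 mm deep; front panel 48 mm tall, with a small pull 15 mm out in front. Its pulled-out part is open above
- drawer (a joint): how far the drawer is pulled out, m, 0.115 to 0.135 at the start; slides with about 3 N of friction. The front edge of the unit's top board (204 mm high) lies 12 mm less than this behind the point drawer_front
- shelf: bamboo shelf unit with the three drawers, fixed, 200 mm deep (x), 210 mm wide (y), 204 mm high; its front faces its -x. Origin: centre of its underside
- jar: bystander: empty glass jar with steel screw lid, 76 mm across, 104 mm tall, origin at the centre of its base
- mug: bystander: white mug, 82 mm across, 95 mm tall, handle at its +y, origin at the centre of its base
- pillcase: bystander: blue pill case 45 x 150 x 22 mm (long side along y), lying on top of the shelf unit; origin at the centre of its underside
- depressor: bystander: flat steel tongue depressor 168 x 18 x 4 mm (long side along x) on the table; origin at the centre of its underside
There are look-alikes about, which are no part of the job. There is more than one size of the part that bears cap_center; the job needs the middle-sized.

How it is judged (in metres and radians):
On the way, in this order (a step that is already met when the one before it is completed fails the run):
1. with both tabs squeezed in, the cap is turned anticlockwise past its locking stops, still down on the neck (value of joint each of tab_a, tab_b above 0.003 m and angle between the x axis of cap_center and the x axis of neck, either way round above 0.4 rad and z of cap_center in the frame of neck below 0.024 m), for 0.05 s.
2. the safety cap stands upright in the open drawer, let go (x of cap_center in the frame of drawer_front between 0.02 and 0.15 m and y of cap_center in the frame of drawer_front between -0.075 and 0.075 m and z of cap_center in the frame of drawer_front between 0.01 and 0.022 m and angle between cap_center's own z axis and vertical below 0.15 rad and linear speed of cap below 0.03 m/s and contact force between the fingers and cap below 0.1 N), for 0.2 s.
3. the lid's lugs have dropped through the gaps: the lid is fully down on the neck but not yet turned home (z of lid_center in the frame of neck between 0.03 and 0.0365 m and x of lid_center in the frame of neck between -0.004 and 0.004 m and y of lid_center in the frame of neck between -0.004 and 0.004 m and angle between the x axis of lid_center and the x axis of neck, either way round above 0.35 rad), for 0.05 s.
4. the lid is turned clockwise home under the flange (z of lid_center in the frame of neck between 0.03 and 0.0365 m and x of lid_center in the frame of neck between -0.004 and 0.004 m and y of lid_center in the frame of neck between -0.004 and 0.004 m and angle between the x axis of lid_center and the x axis of neck, either way round below 0.2 rad), for 0.2 s.
At the end, for the whole second after the job is handed in: The green lid is fully down on the neck (within 2.5 mm in height, 4 mm sideways) and turned home (wing within 0.2 rad of neck x); the safety cap stands upright (within 0.15 rad) on the floor of the open top drawer; both are at rest and let go (all of step 4 and x of cap_center in the frame of drawer_front between 0.02 and 0.15 m and y of cap_center in the frame of drawer_front between -0.075 and 0.075 m and z of cap_center in the frame of drawer_front between 0.01 and 0.022 m and angle between cap_center's own z axis and vertical below 0.15 rad and linear speed of each of cap, lid below 0.03 m/s and contact force between the fingers and anything else below 0.1 N); the robot touches nothing.
It fails at once if the jar, mug, pill case or tongue depressor is moved more than 25 mm or tipped (distance of any of jar, mug, pillcase, depressor from where it was at the start of the episode above 0.025 m or angle between any of jar, mug, pillcase, depressor's own z axis and vertical above 0.3 rad).
It fails at once if the safety cap is dropped: it falls at more than 0.5 m/s with nothing holding it (linear speed of cap above 0.5 m/s and contact force between the fingers and cap below 0.05 N).
It fails at once if the green lid is dropped: it falls at more than 0.5 m/s with nothing holding it (linear speed of lid above 0.5 m/s and contact force between the fingers and lid below 0.05 N).
It also fails if it takes over 72 s, if anything falls off the work surface, if the arm or the gripper's body presses on something with over 40 N, if the wrist force passes 120 N, or if a joint passes its speed limit or range.

ROBOT

A 6-joint arm with a two-finger parallel gripper is mounted at the origin on the work surface. World frame = base frame: x ahead of the robot, y to its left, z up, the work surface at z = 0. Lengths are in mm, angles in rad, forces in N, time in s.
With the tool pointing down it reaches from about 300 to 775 mm from the base axis. Payload 14.6 kg.
Tool frame: the origin (TCP) lies on the front face of the gripper's body, between the roots of the fingers; the fingertips stand 97 mm ahead of it and the grasp point (between the pads) lies 78 mm ahead of it; z points along the fingers, y is the line along which they close (so a half turn about z gives the same grasp; the last joint's range is limited). The gripper opens to 94 mm and grips with 3 to 60 N. Pads are 16 mm wide; open, the fingers measure 119 mm over their backs; the gripper's body (75 mm by 177 mm) begins 78 mm behind the grasp point.
Start: joints at [1.235, 0.3, 1.521, -0, 1.321, -0.067], TCP at [146.064, 530.241, 302.646] pointing down, gripper open.
Joint ranges: [-3.03, 3.03], [-0.79, 2.21], [0.23, 2.52], [-1.04, 4.18], [0, 3.07], [-2.55, 2.55]. Speed limits (rad/s): [2.22, 2.22, 2.57, 3.14, 3.14, 3.14].

INTERFACE

Orientations are given as [roll, pitch, yaw] about the fixed x, y, z axes, in that order (R = Rz(yaw) Ry(pitch) Rx(roll)).
In Python, from cell import * gives the robot as it stands.
- The arm moves only by the tool carry_out, never from a script. Its arguments are lists of equal length, an entry for each row: "slide": the shift along the world's x, y, z scaled (see below), a list of three; "dr": the turn, a rotation vector about the world's x, y, z scaled (see below), a list of three; "gripper": the opening in per cent of the stroke, from 0 (shut) to 100 (fully open). A call has 1 to 10 rows; each row is the pose to reach, as a shift and turn from the pose commanded when the call began, turning the shorter way round; what a row does not reach only later rows make up. The controller multiplies each number of a shift by 0.25 m and each number of a turn by 360 degrees. A row lasts 1/12 s, in which the tool goes at most 41.7 mm and 7.16 degrees, less where a joint would pass 70% of its speed; a pose out of reach is approached as far as the arm can. A call with a number of a shift or a turn outside -1 to 1 is refused whole. A call with a gripper value outside its range is refused whole. The fingers move at their own pace and stop on an object; "newtons" is the grip in N (left out, the last holds). Time passes only in rows, so rows that repeat a pose let the fingers close. It gives the time, the measured TCP pose, the force, the opening and the grip force at its end, in the units of the state.
- read_state(): the state, without advancing time (a new reading comes with each control period).
- camera(name): name is "scene" or "top" or "wrist"; returns the picture (420x560x3 uint8, red, green, blue); there is no depth.
- camera_model(name): a dict with "vfov" (degrees; the focal length in pixels is half the picture's height over the tangent of half this angle, whatever the lens; pixels are square), "cx", "cy" (the principal point, pixels), "R" (3x3) and "t" (3): a world point X has camera coordinates R X + t. Camera axes: x right, y down, z forward; pixel columns grow to the right and rows downward; lengths in mm; the calibration is good to about 2 mm. The wrist camera is an equidistant fisheye: a pixel r from the principal point sees the ray r / f radians off the axis. A picture is of the moment at which its call begins: read the wrist's pose just before it. camera_model takes no time and is no camera call; for the wrist camera it gives the pose at the moment of the call.
- sign_off(): hands the job in; it is judged then, once.
The state is a dict: "clock": time; "joints": joint angles; "qd": joint speeds; "effort": joint torques, N m; "eef_pos": TCP position; "eef_rot": TCP orientation; "wrist_force": force on the tool from outside, world axes, zero at the start; "moment": the same for the moment, N m; "finger_gap": finger opening in mm; "finger_force": force on a finger pad.
Only numpy, scipy, OpenCV 4.12 (cv2) and the standard library are available. Lean on these libraries where they do the work, as an engineer would, in place of code of your own. Each camera call takes 0.05 s, during which the arm holds its last target. There are 200 camera calls.

## Working session

There is one attempt and no reset: what is moved stays moved. The work goes in short steps, Python scripts to look and compute and a tool call to move; the robot and the scene stay as the last step left them, time stands still between calls to the robot, and variables do not carry over. Pictures are saved under pics/ and viewed, at most 10 in all, crops included, and the job is handed in when it is done.

Besides the shell and the picture viewer there is one more tool, called after "Request:" in YAML: its name, and indented under it one key for each argument. carry_out: Moves the arm, as the interface text tells. Its arguments: {"type":"object","properties":{"slide":{"type":"array","items":{"type":"array","items":{"type":"number","minimum":-1,"maximum":1}}},"dr":{"type":"array","items":{"type":"array","items":{"type":"number","minimum":-1,"maximum":1}}},"gripper":{"type":"array","items":{"type":"number"}},"newtons":{"type":"number"}},"required":["slide","dr","gripper"]}

```bash
mkdir -p pics; ls
python3 - <<'E'
from cell import *
import cv2, numpy as np
for n in ("scene","top"):
    im=camera(n); cv2.imwrite(f"pics/{n}0.png",im[:,:,::-1]); m=camera_model(n); print(n,{k:np.round(v,4).tolist() for k,v in m.items()})
im=camera("wrist"); cv2.imwrite("pics/wrist0.png",im[:,:,::-1]); m=camera_model("wrist"); print({k:np.round(v,4).tolist() for k,v in m.items()})
print(read_state())
a=cv2.imread("pics/scene0.png")
E
```

```text
pics
scene {'vfov': 51.6337, 'cx': 279.7352, 'cy': 207.5877, 'R': [[0.6789, 0.734, -0.0174], [0.4553, -0.4394, -0.7744], [-0.5761, 0.5178, -0.6325]], 't': [-395.9666, -171.0348, 1460.0892]}
top {'vfov': 43.8485, 'cx': 272.3797, 'cy': 214.3199, 'R': [[0.0048, -1.0, 0.0021], [-0.9751, -0.0051, -0.2217], [0.2217, -0.001, -0.9751]], 't': [-0.887, 601.5889, 1209.1477]}
{'vfov': 65.7065, 'cx': 280.0266, 'cy': 208.6804, 'R': [[0.2646, 0.9643, -0.0003], [0.9256, -0.2539, 0.2806], [0.2705, -0.0745, -0.9598]], 't': [-550.6175, -29.0549, 392.2525]}
{'clock': 0.15, 'joints': array([ 1.23541680e+00,  3.00306739e-01,  1.52141515e+00, -1.72484744e-05,
        1.32070573e+00, -6.66069652e-02]), 'qd': array([ 0.00072179, -0.00223619, -0.00086642, -0.00032171, -0.00180099,
        0.00057676]), 'effort': array([ 7.15808746e-04, -5.31957042e+01, -3.52826822e+01,  7.08491681e-02,
        2.35889998e-02, -3.57098781e-05]), 'eef_pos': array([146.02408993, 530.14557393, 302.24665472]), 'eef_rot': array([-3.14075842e+00, -3.89024618e-05,  2.87282435e+00]), 'wrist_force': array([0.04032442, 0.48121462, 0.26067347]), 'moment': array([-0.01313541,  0.0090032 , -0.03913011]), 'finger_force': 0.0, 'finger_gap': 93.63430869667538}
```

View pics/scene0.png

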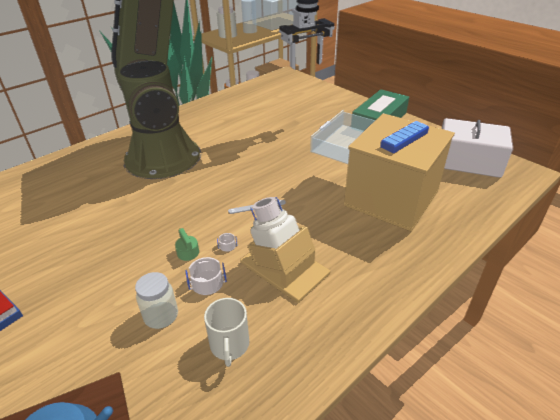

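View pics/top0.png

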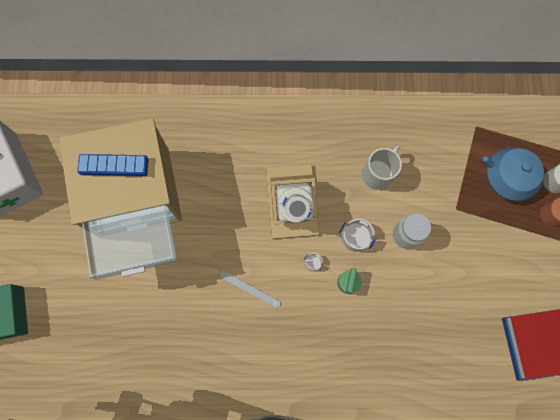

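The scene and top views show the stand, with its cap at about scene (266,209) and top (297,208). The lid is at top (349,281), two look-alike caps are at (357,235) and (313,261), the depressor is at (250,289), and the open drawer is centred near (130,245). I'll zoom in on the parts that matter.

Run:
```python
import cv2, numpy as np
t=cv2.imread("pics/top0.png"); s=cv2.imread("pics/scene0.png")
A=cv2.resize(t[155:300,255:375],None,fx=4,fy=4,interpolation=cv2.INTER_CUBIC)[:580,:400] if 0 else cv2.resize(t[160:300,260:380],(480,560),interpolation=cv2.INTER_CUBIC)
B=cv2.resize(s[190:270,165:330],(800-480,0+155),interpolation=cv2.INTER_CUBIC)
B=cv2.resize(s[190:305,240:335],(320,387),interpolation=cv2.INTER_CUBIC)
C=cv2.resize(t[195:285,75:185],(211,173),interpolation=cv2.INTER_CUBIC)
m=np.zeros((560,800,3),np.uint8); m[:,:480]=A; m[:387,480:]=B; m[387:,480:691]=C
cv2.imwrite("pics/zoom1.png",m)
```

```text
(no output)
```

View pics/zoom1.png

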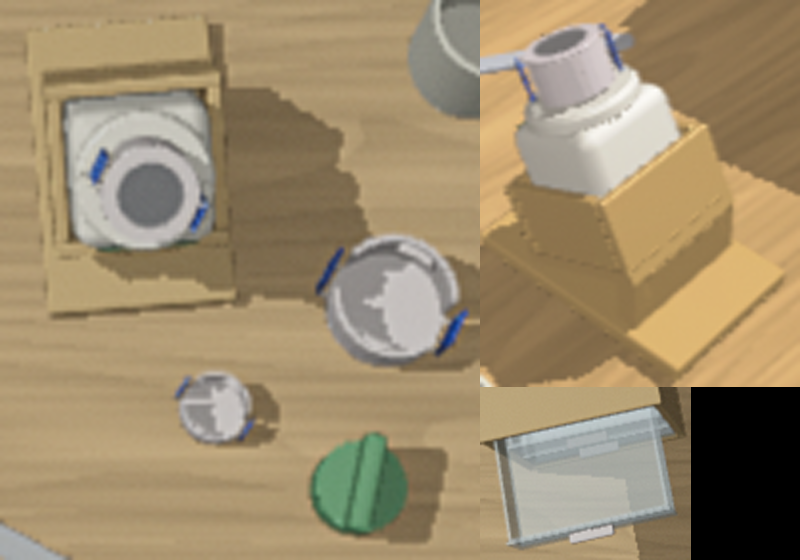

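The zoom shows the cap's top disc at top-view pixel (297.5,208), with blue tabs at about (285,201) and (310,213). The lid's wing runs from about (350,290) to (353,270), and the foot board and drawer edges are clear. Next I'll turn these into positions.

```bash
cat > h.py <<'E'
from cell import *
import cv2, numpy as np
from scipy.spatial.transform import Rotation as Ro
def ray(m,uv,h=420,fish=False):
    f=h/2/np.tan(np.radians(m["vfov"])/2); d=np.array([(uv[0]-m["cx"])/f,(uv[1]-m["cy"])/f])
    if fish:
        r=np.linalg.norm(d)+1e-12; c=np.r_[d/r*np.sin(r),np.cos(r)]
    else: c=np.r_[d,1.]
    R=np.array(m["R"]); return -R.T@np.array(m["t"]), R.T@c
def plane(m,uv,p0,n=(0,0,1),fish=False):
    o,d=ray(m,uv,fish=fish); n=np.array(n); return o+d*((np.array(p0)-o)@n)/(d@n)
def atz(m,uv,z,fish=False): return plane(m,uv,[0,0,z],fish=fish)
def tri(rs):
    A=0;b=0
    for o,d in rs:
        d=d/np.linalg.norm(d);P=np.eye(3)-np.outer(d,d);A=A+P;b=b+P@o
    return np.linalg.solve(A,b)
def proj(m,X,fish=False):
    c=np.array(m["R"])@X+np.array(m["t"]); f=210/np.tan(np.radians(m["vfov"])/2)
    if fish:
        r=np.hypot(c[0],c[1]); th=np.arctan2(r,c[2]); return np.array([m["cx"],m["cy"]])+f*th*c[:2]/r
    return np.array([m["cx"],m["cy"]])+f*c[:2]/c[2]
def blobs(im,lo,hi,box,amin=4):
    h=cv2.cvtColor(im,cv2.COLOR_BGR2HSV); k=cv2.inRange(h,lo,hi); x0,y0,x1,y1=box
    q=np.zeros_like(k); q[y0:y1,x0:x1]=k[y0:y1,x0:x1]
    n,l,s,c=cv2.connectedComponentsWithStats(q); return [(c[i],s[i,4]) for i in range(1,n) if s[i,4]>=amin]
np.set_printoptions(suppress=True,precision=3)
E
python3 - <<'E'
from h import *
T=camera_model("top");S=camera_model("scene"); t=cv2.imread("pics/top0.png"); s=cv2.imread("pics/scene0.png")
z=lambda u,v:(260+u/4,160+v/4)
for c in [(28,28),(208,16),(235,297),(50,313)]: print("board",atz(T,z(*c),12))
ct,cs=(297.5,208.2),(263.2,202.5)
print("cap top z173.5",atz(T,ct,173.5),atz(S,cs,173.5),"tri",tri([ray(T,ct),ray(S,cs)]))
bt=blobs(t,(105,120,60),(130,255,255),(270,185,330,235)); bs=blobs(s,(105,120,60),(130,255,255),(240,190,300,225)); print("tabs",bt,bs)
yaw=.083; n=Ro.from_euler('z',yaw).as_matrix()@np.array([-np.sin(np.radians(25)),0,np.cos(np.radians(25))])
C=atz(T,ct,173.5); ps=[plane(T,b[0],C-n*4,n) for b in bt]; print(ps)
if len(ps)==2: d=ps[1]-ps[0]; print(np.linalg.norm(d),d/np.linalg.norm(d),(ps[0]+ps[1])/2)
g=blobs(t,(40,60,30),(90,255,255),(330,260,370,300)); print("lid",g,atz(T,g[0][0],34))
for c in [(357,525),(372,440)]: print("wing",atz(T,z(*c),55))
for c in [(75,220),(167,203),(155,123),(62,138)]: print("shelf top",atz(T,c,204))
w=lambda u,v:(75+(u-480)/1.918,195+(v-387)/1.918)
for c in [(515,545),(672,512)]: print("panel top?",atz(T,w(*c),187),atz(T,w(*c),139))
print("pull",atz(T,w(590,535),165))
E
```

```text
board [740.781  16.721  12.   ]
board [ 749.633 -100.836   12.   ]
board [ 563.026 -115.696   12.   ]
board [552.133   1.474  12.   ]
cap top z173.5 [591.876 -54.088 173.5  ] [592.307 -55.15  173.5  ] tri [591.842 -54.373 172.872]
tabs [(array([284.231, 201.231]), np.int32(13)), (array([309., 214.]), np.int32(7))] []
[array([606.907, -24.213, 177.227]), array([581.047, -80.526, 163.032])]
63.57205355374864 [-0.407 -0.886 -0.223] [593.977 -52.37  170.129]
lid [(array([349.402, 281.044]), np.int32(453))] [ 443.063 -186.829   34.   ]
wing [ 416.683 -182.662   55.   ]
wing [ 467.631 -193.136   55.   ]
shelf top [555.656 430.815 204.   ]
shelf top [594.75  233.007 204.   ]
shelf top [781.536 269.472 204.   ]
shelf top [744.293 476.793 204.   ]
panel top? [433.276 386.958 187.   ] [438.169 403.318 139.   ]
panel top? [471.376 212.64  187.   ] [477.894 221.566 139.   ]
pull [447.385 309.47  165.   ]
```

The measurements agree with each other: the board yaw is about 0.083 and the shoulder is at about (607,-53,140), on the stand's centre line. I'll move over to it now, turning joint 6 to its positive side.

Request:
carry_out:
  slide:
    - [0.1, -0.1, 0.24]
    - [0.34, -0.92, 0.24]
    - [0.34, -0.92, 0.24]
    - [0.34, -0.92, 0.24]
    - [0.34, -0.92, 0.24]
    - [0.34, -0.92, 0.24]
    - [0.34, -0.92, 0.24]
    - [0.34, -0.92, 0.24]
    - [0.34, -0.92, 0.24]
    - [0.34, -0.92, 0.24]
  dr:
    - [0, 0, -0.2]
    - [0, 0, -0.2]
    - [0, 0, -0.2]
    - [0, 0, -0.2]
    - [0, 0, -0.2]
    - [0, 0, -0.2]
    - [0, 0, -0.2]
    - [0, 0, -0.2]
    - [0, 0, -0.2]
    - [0, 0, -0.2]
  gripper: [100, 100, 100, 100, 100, 100, 100, 100, 100, 100]
  newtons: 30

```text
clock: 0.98
eef_pos: [231.2, 299.8, 362.8]
eef_rot: [3.141, -0.0, 1.616]
wrist_force: [0.1, 0.5, -0.4]
finger_gap: 93.9
finger_force: 0.0
```

Request:
carry_out:
  slide:
    - [0.68, -0.96, 0]
    - [0.68, -0.96, 0]
    - [0.68, -0.96, 0]
    - [0.68, -0.96, 0]
    - [0.68, -0.96, 0]
    - [0.68, -0.96, 0]
    - [0.68, -0.96, 0]
    - [0.68, -0.96, 0]
    - [0.68, -0.96, 0]
    - [0.68, -0.96, 0]
  dr:
    - [0, 0, -0.2]
    - [0, 0, -0.2]
    - [0, 0, -0.2]
    - [0, 0, -0.2]
    - [0, 0, -0.2]
    - [0, 0, -0.2]
    - [0, 0, -0.2]
    - [0, 0, -0.2]
    - [0, 0, -0.2]
    - [0, 0, -0.2]
  gripper: [100, 100, 100, 100, 100, 100, 100, 100, 100, 100]

```text
clock: 1.82
eef_pos: [401.3, 59.4, 362.3]
eef_rot: [-3.141, 0.001, 0.365]
wrist_force: [-0.0, -0.1, 0.1]
finger_gap: 93.9
finger_force: 0.0
```

```bash
cat >> h.py <<'E'
YAW=0.083; B=np.radians(25)
N=Ro.from_euler('z',YAW).apply([-np.sin(B),0,np.cos(B)])
E1=Ro.from_euler('z',YAW).apply([np.cos(B),0,np.sin(B)]); E2=np.cross(N,E1)
SH=np.array([607.4,-53.1,140.])   # shoulder centre
def toolR(y,z):
    z=np.array(z)/np.linalg.norm(z); y=np.array(y)-np.dot(y,z)*z; y/=np.linalg.norm(y); return np.c_[np.cross(y,z),y,z]
def neckR(deg):  # tool y at deg from E1 about N
    a=np.radians(deg); return toolR(np.cos(a)*E1+np.sin(a)*E2,-N)
def downR(deg): a=np.radians(deg); return toolR([np.cos(a),np.sin(a),0],[0,0,-1])
def go(p,R):
    s=read_state(); R0=Ro.from_euler('xyz',s["eef_rot"])
    print("slide",(np.array(p)-s["eef_pos"])/250,"dr",(Ro.from_matrix(R)*R0.inv()).as_rotvec()/(2*np.pi),"deg",np.degrees((Ro.from_matrix(R)*R0.inv()).magnitude()).round(1))
def st():
    s=read_state(); print({k:np.round(s[k],3) for k in ("clock","joints","eef_pos","eef_rot","wrist_force","finger_gap","finger_force")})
    R=Ro.from_euler('xyz',s["eef_rot"]).as_matrix(); return s,R
E
python3 - <<'E'
from h import *
st(); go(SH+175*N,neckR(-122))
E
```

```text
{'clock': np.float64(1.817), 'joints': array([ 0.057, -0.075,  1.799,  0.   ,  1.419,  1.263]), 'eef_pos': array([401.319,  59.393, 362.32 ]), 'eef_rot': array([-3.141,  0.001,  0.365]), 'wrist_force': array([-0.012, -0.105,  0.112]), 'finger_gap': np.float64(93.882), 'finger_force': np.float64(0.0)}
slide [ 0.53  -0.474 -0.255] dr [ 0.034 -0.063 -0.132] deg 53.9
```

Request:
carry_out:
  slide:
    - [0.53, -0.474, -0.255]
    - [0.53, -0.474, -0.255]
    - [0.53, -0.474, -0.255]
    - [0.53, -0.474, -0.255]
    - [0.53, -0.474, -0.255]
    - [0.53, -0.474, -0.255]
    - [0.53, -0.474, -0.255]
    - [0.53, -0.474, -0.255]
    - [0.53, -0.474, -0.255]
    - [0.53, -0.474, -0.255]
  dr:
    - [0.034, -0.063, -0.132]
    - [0.034, -0.063, -0.132]
    - [0.034, -0.063, -0.132]
    - [0.034, -0.063, -0.132]
    - [0.034, -0.063, -0.132]
    - [0.034, -0.063, -0.132]
    - [0.034, -0.063, -0.132]
    - [0.034, -0.063, -0.132]
    - [0.034, -0.063, -0.132]
    - [0.034, -0.063, -0.132]
  gripper: [100, 100, 100, 100, 100, 100, 100, 100, 100, 100]

```text
clock: 2.65
eef_pos: [533.4, -58.2, 298.9]
eef_rot: [-2.906, -0.37, -0.512]
wrist_force: [0.0, -0.2, -0.2]
finger_gap: 93.8
finger_force: 0.0
```

Run:
```python
from h import *
st(); m=camera_model("wrist"); im=camera("wrist")[:,:,::-1].copy(); cv2.imwrite("pics/w1raw.png",im)
R=np.array(m["R"]);print("cam",-R.T@m["t"],R[2])
for p,c in [(SH+37*N,(0,0,255)),(SH,(0,255,0))]:
    q=proj(m,p,True); print(q); cv2.circle(im,tuple(int(v) for v in q),3,c,-1)
print(blobs(im,(105,120,50),(130,255,255),(0,0,560,420),15))
cv2.imwrite("pics/w1.png",im)
```

```text
{'clock': np.float64(2.65), 'joints': array([-0.216,  0.128,  1.778,  0.166,  0.823,  1.735]), 'eef_pos': array([533.41 , -58.21 , 298.876]), 'eef_rot': array([-2.906, -0.37 , -0.512]), 'wrist_force': array([ 0.049, -0.162, -0.21 ]), 'finger_gap': np.float64(93.825), 'finger_force': np.float64(0.0)}
cam [565.708 -97.652 403.233] [ 0.173  0.16  -0.972]
[281.604 230.448]
[281.268 215.052]
[(array([405.647, 199.378]), np.int32(119)), (array([472.779, 201.851]), np.int32(208)), (array([321.08, 213.8 ]), np.int32(25)), (array([240.95, 216.2 ]), np.int32(20)), (array([322.983, 228.85 ]), np.int32(60)), (array([239.577, 231.288]), np.int32(52))]
```

View pics/w1.png

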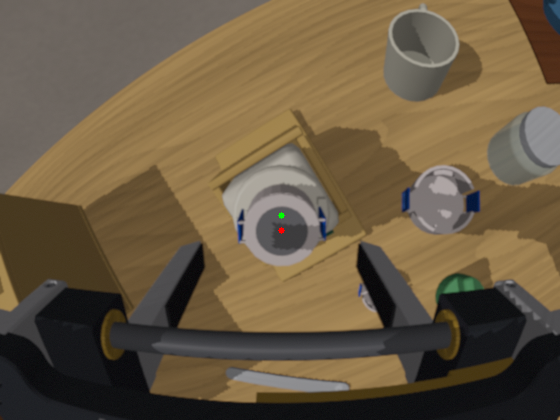

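The wrist view shows the cap centred at (281,230), right on the predicted point, with tabs at (240,231) and (323,229), nearly in line with the fingers. One check of the angle, then I'll descend.

Run:
```python
from h import *
m=camera_model("wrist"); im=cv2.imread("pics/w1raw.png")
for h in (20,30):
  a,b=[plane(m,u,SH+h*N,N,True) for u in ((322.98,228.85),(239.58,231.29))]
  d=a-b; c=(a+b)/2-SH-h*N; print(h,np.linalg.norm(d),"ang",np.degrees(np.arctan2(d@E2,d@E1)),"centre off e1,e2",c@E1,c@E2)
k=cv2.inRange(im,(55,50,50),(125,120,125)); k[:,:255]=0;k[:,310:]=0;k[:205]=0;k[260:]=0
n,l,s,c=cv2.connectedComponentsWithStats(k); i=1+s[1:,4].argmax(); print(s[i],c[i])
p=plane(m,c[i],SH+37*N,N,True)-SH-37*N; print("disc",p@E1,p@E2)
R=neckR(-122); go(SH+112*N,R)
```

```text
20 65.29361404984387 ang -119.75774695632008 centre off e1,e2 -4.900374256604897 3.2567792894804475
30 62.54710691415885 ang -119.75774695632005 centre off e1,e2 -1.7314618348520259 1.3977768125654837
[ 256  207   54   49 2080] [282.519 231.17 ]
disc -0.6348215271430484 -0.2835529378701067
slide [ 0.107  0.005 -0.23 ] dr [ 0.001 -0.    -0.001] deg 0.5
```

Request:
carry_out:
  slide:
    - [0.02, 0.001, -0.05]
    - [0.05, 0.002, -0.11]
    - [0.08, 0.004, -0.17]
    - [0.107, 0.005, -0.23]
    - [0.107, 0.005, -0.23]
    - [0.107, 0.005, -0.23]
    - [0.107, 0.005, -0.23]
    - [0.107, 0.005, -0.23]
    - [0.107, 0.005, -0.23]
    - [0.107, 0.005, -0.23]
  dr:
    - [-0.002, 0, 0.005]
    - [-0.002, 0, 0.005]
    - [-0.002, 0, 0.005]
    - [-0.002, 0, 0.005]
    - [-0.002, 0, 0.005]
    - [-0.002, 0, 0.005]
    - [-0.002, 0, 0.005]
    - [-0.002, 0, 0.005]
    - [-0.002, 0, 0.005]
    - [-0.002, 0, 0.005]
  gripper: [100, 100, 100, 100, 100, 100, 72, 72, 72, 72]

```text
clock: 3.53
eef_pos: [560.3, -57.0, 242.2]
eef_rot: [-2.916, -0.377, -0.479]
wrist_force: [-0.5, -0.2, -0.1]
finger_gap: 70.6
finger_force: 0.0
```

Request:
carry_out:
  slide:
    - [0, 0, 0]
    - [0, 0, 0]
    - [0, 0, 0]
    - [0, 0, 0]
    - [0, 0, 0]
    - [0, 0, 0]
    - [0, 0, 0]
    - [0, 0, 0]
    - [0, 0, 0]
    - [0, 0, 0]
  dr:
    - [0, 0, 0]
    - [0, 0, 0]
    - [0, 0, 0]
    - [0, 0, 0]
    - [0, 0, 0]
    - [0, 0, 0]
    - [0, 0, 0]
    - [0, 0, 0]
    - [0, 0, 0]
    - [0, 0, 0]
  gripper: [50, 50, 50, 50, 50, 50, 50, 50, 50, 50]
  newtons: 30

```text
clock: 4.37
eef_pos: [560.3, -57.0, 241.8]
eef_rot: [-2.916, -0.377, -0.479]
wrist_force: [-4.8, -1.0, 5.8]
finger_gap: 55.4
finger_force: 30.0
```

Run:
```python
from h import *
s,R=st(); d=s["eef_pos"]-SH; print("tcp e1,e2,n",d@E1,d@E2,d@N,"tool z.N",R[:,2]@N)
W=s["wrist_force"]; print("force tool y/x/z",W@R[:,1],W@R[:,0],W@R[:,2], "y ang",np.degrees(np.arctan2(R[:,1]@E2,R[:,1]@E1)))
for a in (20,35,64): print(a,Ro.from_rotvec(N*np.radians(a)).as_rotvec()/2/np.pi)
```

```text
{'clock': np.float64(4.367), 'joints': array([-0.203,  0.252,  1.773,  0.182,  0.704,  1.69 ]), 'eef_pos': array([560.313, -57.025, 241.789]), 'eef_rot': array([-2.916, -0.377, -0.479]), 'wrist_force': array([-4.825, -0.965,  5.813]), 'finger_gap': np.float64(55.442), 'finger_force': np.float64(30.018)}
tcp e1,e2,n 0.19475187879808772 -0.007311154138301952 112.22126963898083 tool z.N -0.99999739134922
force tool y/x/z 1.4808013443618844 -1.4284846771683333 -7.33272002306014 y ang -119.70751906566659
20 [-0.023 -0.002  0.05 ]
35 [-0.041 -0.003  0.088]
64 [-0.075 -0.006  0.161]
```

Both tabs are fully in: the gap is 55.4 mm and there is almost no side load. Now I'll turn anticlockwise.

Request:
carry_out:
  slide:
    - [0, 0, 0]
    - [0, 0, 0]
    - [0, 0, 0]
    - [0, 0, 0]
    - [0, 0, 0]
    - [0, 0, 0]
    - [0, 0, 0]
    - [0, 0, 0]
    - [0, 0, 0]
    - [0, 0, 0]
  dr:
    - [-0.004, 0, 0.008]
    - [-0.008, -0.001, 0.017]
    - [-0.012, -0.001, 0.025]
    - [-0.016, -0.001, 0.034]
    - [-0.02, -0.002, 0.042]
    - [-0.024, -0.002, 0.051]
    - [-0.028, -0.002, 0.06]
    - [-0.032, -0.003, 0.069]
    - [-0.036, -0.003, 0.077]
    - [-0.04, -0.003, 0.086]
  gripper: [50, 50, 50, 50, 50, 50, 50, 50, 50, 50]

```text
clock: 5.2
eef_pos: [560.5, -57.1, 241.9]
eef_rot: [3.101, -0.435, 0.171]
wrist_force: [-1.7, -1.5, 3.9]
finger_gap: 55.4
finger_force: 30.0
```

Request:
carry_out:
  slide:
    - [0, 0, 0]
    - [0, 0, 0]
    - [0, 0, 0]
    - [0, 0, 0]
    - [0, 0, 0]
    - [0, 0, 0]
    - [0, 0, 0]
    - [0, 0, 0]
    - [0, 0, 0]
    - [0, 0, 0]
  dr:
    - [-0.004, 0, 0.008]
    - [-0.008, -0.001, 0.017]
    - [-0.012, -0.001, 0.025]
    - [-0.016, -0.001, 0.034]
    - [-0.02, -0.002, 0.042]
    - [-0.024, -0.002, 0.051]
    - [-0.028, -0.002, 0.06]
    - [-0.031, -0.003, 0.067]
    - [-0.035, -0.003, 0.0745]
    - [-0.035, -0.003, 0.0745]
  gripper: [50, 50, 50, 50, 50, 50, 50, 50, 50, 50]

```text
clock: 6.03
eef_pos: [560.5, -57.0, 241.9]
eef_rot: [2.879, -0.356, 0.728]
wrist_force: [-1.9, -1.2, 5.3]
finger_gap: 55.7
finger_force: 30.0
```

Run:
```python
from h import *
s,R=st(); d=s["eef_pos"]-SH; print("tcp e1,e2,n",d@E1,d@E2,d@N)
W=s["wrist_force"]; print("F",W@E1,W@E2,W@N,"M",s["moment"], "y ang",np.degrees(np.arctan2(R[:,1]@E2,R[:,1]@E1)))
print(N*10/250)
```

```text
{'clock': np.float64(6.033), 'joints': array([-0.202,  0.251,  1.774,  0.179,  0.7  ,  0.576]), 'eef_pos': array([560.52 , -57.021, 241.941]), 'eef_rot': array([ 2.879, -0.356,  0.728]), 'wrist_force': array([-1.933, -1.179,  5.287]), 'finger_gap': np.float64(55.657), 'finger_force': np.float64(30.015)}
tcp e1,e2,n 0.4462876197659558 -0.02140872505535361 112.2711767312663
F 0.39984334299569857 -1.014631100853039 5.6470769991812375 M [-0.02   0.291  0.   ] y ang -55.716110469053184
[-0.017 -0.001  0.036]
```

Request:
carry_out:
  slide:
    - [-0.005, 0, 0.011]
    - [-0.01, -0.001, 0.022]
    - [-0.017, -0.001, 0.036]
    - [-0.025, -0.002, 0.054]
    - [-0.034, -0.003, 0.072]
    - [-0.043, -0.003, 0.09]
    - [-0.051, -0.004, 0.108]
    - [-0.068, -0.005, 0.144]
    - [-0.085, -0.006, 0.18]
    - [-0.1, -0.008, 0.22]
  dr:
    - [0.001, 0, -0.003]
    - [0.002, 0, -0.006]
    - [0.002, 0, -0.006]
    - [0.002, 0, -0.006]
    - [0.002, 0, -0.006]
    - [0.002, 0, -0.006]
    - [0.002, 0, -0.006]
    - [0.002, 0, -0.006]
    - [0.002, 0, -0.006]
    - [0.002, 0, -0.006]
  gripper: [50, 50, 50, 50, 50, 50, 50, 50, 50, 50]

```text
clock: 6.87
eef_pos: [534.8, -59.0, 297.4]
eef_rot: [2.891, -0.364, 0.683]
wrist_force: [-0.4, -0.0, -0.4]
finger_gap: 55.2
finger_force: 30.0
```

Run:
```python
from h import *
st(); s=camera("scene")[:,:,::-1]; t=camera("top")[:,:,::-1]
m=np.hstack([cv2.resize(s[120:280,200:340],(437,500),interpolation=2),cv2.resize(t[190:290,75:185],(352,500*320//500),interpolation=2) if 0 else cv2.resize(t[190:290,80:152],(360,500),interpolation=2)])
cv2.imwrite("pics/z2.png",m); cv2.imwrite("pics/top2.png",t)
go([523,321,330],downR(-79))
```

```text
{'clock': np.float64(6.867), 'joints': array([-0.215,  0.132,  1.778,  0.16 ,  0.814,  0.634]), 'eef_pos': array([534.801, -59.019, 297.388]), 'eef_rot': array([ 2.891, -0.364,  0.683]), 'wrist_force': array([-0.391, -0.023, -0.406]), 'finger_gap': np.float64(55.185), 'finger_force': np.float64(29.992)}
slide [-0.049  1.521  0.125] dr [ 0.012  0.07  -0.07 ] deg 35.8
```

View pics/z2.png

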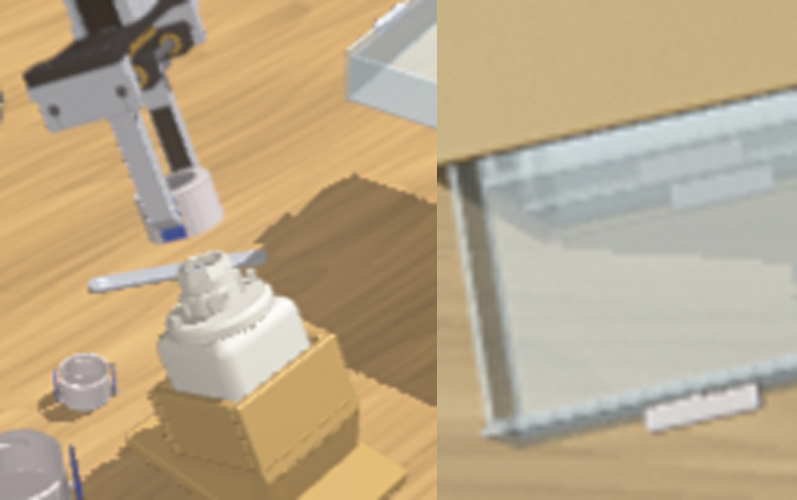

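The cap is off and in the gripper. The depressor is clear, and the drawer front edge and pull are visible. I'll carry the cap over to the drawer.

Request:
carry_out:
  slide:
    - [-0.02, 0.05, 0.1]
    - [-0.04, 0.2, 0.19]
    - [-0.04, 0.35, 0.19]
    - [-0.04, 0.5, 0.19]
    - [-0.04, 0.65, 0.19]
    - [-0.04, 0.8, 0.19]
    - [-0.04, 0.95, 0.19]
    - [-0.04, 0.95, 0.19]
    - [-0.04, 0.95, 0.19]
    - [-0.04, 0.95, 0.19]
  dr:
    - [0.012, 0.07, -0.07]
    - [0.012, 0.07, -0.07]
    - [0.012, 0.07, -0.07]
    - [0.012, 0.07, -0.07]
    - [0.012, 0.07, -0.07]
    - [0.012, 0.07, -0.07]
    - [0.012, 0.07, -0.07]
    - [0.012, 0.07, -0.07]
    - [0.012, 0.07, -0.07]
    - [0.012, 0.07, -0.07]
  gripper: [50, 50, 50, 50, 50, 50, 50, 50, 50, 50]

```text
clock: 7.8
eef_pos: [525.3, 178.2, 343.7]
eef_rot: [-3.137, 0.002, 0.189]
wrist_force: [1.3, -0.2, -1.0]
finger_gap: 55.1
finger_force: 30.0
```

Run:
```python
from h import *
st(); go([518,320,345],downR(-79)); T=camera_model("top")
print("left corner",atz(T,(90,276.5),189),"pull",atz(T,(133.2,271),165))
```

```text
{'clock': np.float64(7.8), 'joints': array([0.26 , 0.283, 1.447, 0.005, 1.413, 1.641]), 'eef_pos': array([525.306, 178.207, 343.673]), 'eef_rot': array([-3.137,  0.002,  0.189]), 'wrist_force': array([ 1.312, -0.2  , -0.994]), 'finger_gap': np.float64(55.134), 'finger_force': np.float64(29.992)}
slide [-0.029  0.567  0.005] dr [-0.001 -0.     0.   ] deg 0.3
left corner [434.918 393.401 189.   ] pull [449.954 307.768 165.   ]
```

Request:
carry_out:
  slide:
    - [-0.005, 0.1, 0]
    - [-0.01, 0.2, 0]
    - [-0.015, 0.32, 0]
    - [-0.02, 0.44, 0]
    - [-0.029, 0.567, 0]
    - [-0.029, 0.567, 0]
    - [-0.029, 0.567, 0]
    - [-0.029, 0.567, -0.08]
    - [-0.029, 0.567, -0.16]
    - [-0.029, 0.567, -0.2]
  dr:
    - [-0.001, 0, 0]
    - [-0.001, 0, 0]
    - [-0.001, 0, 0]
    - [-0.001, 0, 0]
    - [-0.001, 0, 0]
    - [-0.001, 0, 0]
    - [-0.001, 0, 0]
    - [-0.001, 0, 0]
    - [-0.001, 0, 0]
    - [-0.001, 0, 0]
  gripper: [50, 50, 50, 50, 50, 50, 50, 50, 50, 50]

```text
clock: 8.63
eef_pos: [518.3, 318.1, 291.9]
eef_rot: [3.139, 0.005, 0.187]
wrist_force: [0.6, 0.0, -0.8]
finger_gap: 55.2
finger_force: 30.0
```

Run:
```python
from h import *
st(); w=camera("wrist")[:,:,::-1]; t=camera("top")[:,:,::-1]
m=np.hstack([cv2.resize(w,(480,360)),cv2.resize(t[170:290,70:176],(318,360),interpolation=2)])
cv2.imwrite("pics/z3.png",m); go([518,320,254],downR(-79))
```

```text
{'clock': np.float64(8.633), 'joints': array([ 0.491,  0.44 ,  1.355, -0.001,  1.352,  1.875]), 'eef_pos': array([518.31 , 318.124, 291.905]), 'eef_rot': array([3.139, 0.005, 0.187]), 'wrist_force': array([ 0.631,  0.017, -0.829]), 'finger_gap': np.float64(55.18), 'finger_force': np.float64(29.992)}
slide [-0.001  0.006 -0.154] dr [ 0.001 -0.001  0.001] deg 0.5
```

View pics/z3.png

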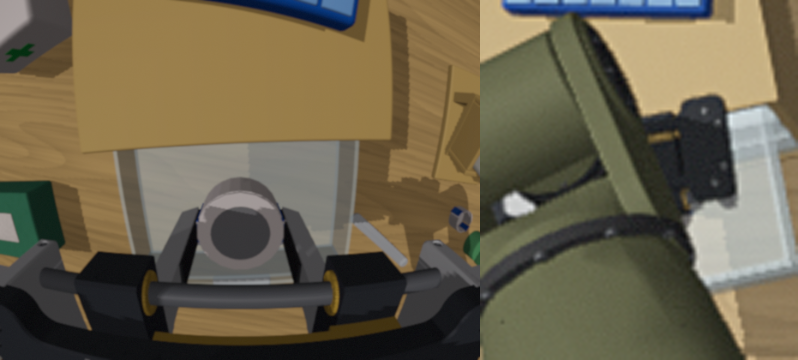

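The cap is centred over the open part of the drawer, at (240,235) between the drawer walls at x of about 125 and 350. I'll lower it gently.

Request:
carry_out:
  slide:
    - [0, 0, -0.04]
    - [0, 0, -0.08]
    - [0, 0, -0.11]
    - [0, 0, -0.135]
    - [0, 0, -0.15]
    - [0, 0, -0.155]
    - [0, 0, -0.159]
    - [0, 0, -0.163]
    - [0, 0, -0.166]
    - [0, 0, -0.166]
  dr:
    - [0, 0, 0]
    - [0, 0, 0]
    - [0, 0, 0]
    - [0, 0, 0]
    - [0, 0, 0]
    - [0, 0, 0]
    - [0, 0, 0]
    - [0, 0, 0]
    - [0, 0, 0]
    - [0, 0, 0]
  gripper: [50, 50, 50, 50, 50, 50, 50, 50, 50, 50]

```text
clock: 9.57
eef_pos: [518.1, 320.3, 252.5]
eef_rot: [3.14, 0.003, 0.189]
wrist_force: [-0.2, 0.3, -0.5]
finger_gap: 55.0
finger_force: 30.0
```

Request:
carry_out:
  slide:
    - [0, 0, -0.003]
    - [0, 0, -0.006]
    - [0, 0, -0.008]
    - [0, 0, -0.01]
    - [0, 0, -0.01]
  dr:
    - [0, 0, 0]
    - [0, 0, 0]
    - [0, 0, 0]
    - [0, 0, 0]
    - [0, 0, 0]
  gripper: [50, 50, 50, 50, 50]

```text
clock: 9.98
eef_pos: [518.1, 320.3, 250.4]
eef_rot: [3.14, 0.002, 0.189]
wrist_force: [-1.7, -0.5, 3.5]
finger_gap: 55.6
finger_force: 30.0
```

Request:
carry_out:
  slide:
    - [0, 0, 0]
    - [0, 0, 0]
    - [0, 0, 0]
    - [0, 0, 0]
    - [0, 0, 0]
    - [0, 0, 0]
    - [0, 0, 0]
    - [0, 0, 0]
  dr:
    - [0, 0, 0]
    - [0, 0, 0]
    - [0, 0, 0]
    - [0, 0, 0]
    - [0, 0, 0]
    - [0, 0, 0]
    - [0, 0, 0]
    - [0, 0, 0]
  gripper: [62, 65, 68, 72, 76, 84, 84, 84]

```text
clock: 10.65
eef_pos: [518.1, 320.2, 249.6]
eef_rot: [3.14, 0.003, 0.189]
wrist_force: [-0.7, -0.1, 0.1]
finger_gap: 79.2
finger_force: 0.0
```

Request:
carry_out:
  slide:
    - [0, 0, 0]
    - [0, 0, 0]
    - [0, 0, 0]
    - [0, 0, 0.02]
    - [0, 0, 0.06]
    - [0, 0, 0.12]
    - [0, 0, 0.2]
    - [0, 0, 0.3]
    - [0, 0, 0.38]
    - [0, 0, 0.38]
  dr:
    - [0, 0, 0]
    - [0, 0, 0]
    - [0, 0, 0]
    - [0, 0, 0]
    - [0, 0, 0]
    - [0, 0, 0]
    - [0, 0, 0]
    - [0, 0, 0]
    - [0, 0, 0]
    - [0, 0, 0]
  gripper: [84, 84, 84, 84, 84, 84, 84, 84, 84, 84]

```text
clock: 11.48
eef_pos: [518.5, 320.5, 350.6]
eef_rot: [-3.141, -0.004, 0.189]
wrist_force: [0.7, 0.0, 0.9]
finger_gap: 79.1
finger_force: 0.0
```

Run:
```python
from h import *
st(); m=camera_model("wrist"); w=camera("wrist")[:,:,::-1]; cv2.imwrite("pics/w4.png",w)
print(proj(m,np.array([518.1,320.3,175]),True))
go([440,-180,345],downR(-101.6))
```

```text
{'clock': np.float64(11.483), 'joints': array([ 0.494,  0.404,  1.271, -0.001,  1.462,  1.876]), 'eef_pos': array([518.476, 320.483, 350.558]), 'eef_rot': array([-3.141, -0.004,  0.189]), 'wrist_force': array([0.701, 0.038, 0.921]), 'finger_gap': np.float64(79.105), 'finger_force': np.float64(0.0)}
[281.443 217.382]
slide [-0.313 -2.001 -0.012] dr [ 0.     0.    -0.062] deg 22.4
```

View pics/w4.png

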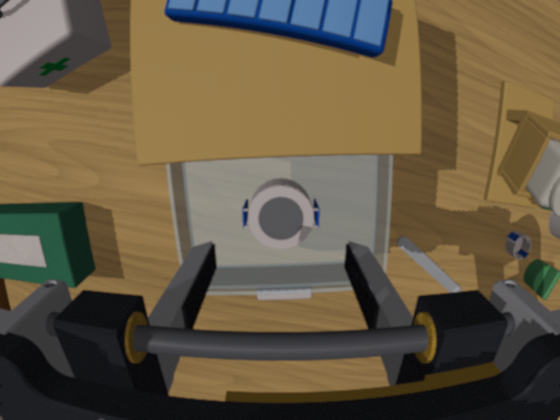

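The cap stands upright in the drawer, centred at (281,216) with its tabs sprung out. Next is the lid.

Request:
carry_out:
  slide:
    - [-0.16, -1, 0]
    - [-0.16, -1, 0]
    - [-0.16, -1, 0]
    - [-0.16, -1, 0]
    - [-0.16, -1, 0]
    - [-0.16, -1, 0]
    - [-0.16, -1, 0]
    - [-0.16, -1, 0]
  dr:
    - [0, 0, -0.03]
    - [0, 0, -0.03]
    - [0, 0, -0.03]
    - [0, 0, -0.03]
    - [0, 0, -0.03]
    - [0, 0, -0.03]
    - [0, 0, -0.03]
    - [0, 0, -0.03]
  gripper: [84, 84, 84, 84, 84, 84, 84, 84]

```text
clock: 12.2
eef_pos: [477.7, 68.5, 344.8]
eef_rot: [3.14, 0.003, -0.003]
wrist_force: [0.1, 1.0, 0.2]
finger_gap: 79.3
finger_force: 0.0
```

Request:
carry_out:
  slide:
    - [-0.14, -1, 0]
    - [-0.14, -1, 0]
    - [-0.14, -1, 0]
    - [-0.14, -1, 0]
    - [-0.14, -1, 0]
    - [-0.14, -1, -0.2]
    - [-0.14, -1, -0.4]
    - [-0.14, -1, -0.4]
    - [-0.14, -1, -0.4]
    - [-0.14, -1, -0.4]
  dr:
    - [0, 0, -0.032]
    - [0, 0, -0.032]
    - [0, 0, -0.032]
    - [0, 0, -0.032]
    - [0, 0, -0.032]
    - [0, 0, -0.032]
    - [0, 0, -0.032]
    - [0, 0, -0.032]
    - [0, 0, -0.032]
    - [0, 0, -0.032]
  gripper: [60, 60, 60, 60, 60, 60, 60, 60, 60, 60]

```text
clock: 13.03
eef_pos: [443.5, -179.0, 244.6]
eef_rot: [3.141, 0.005, -0.2]
wrist_force: [-0.1, -0.1, 1.1]
finger_gap: 56.5
finger_force: 0.0
```

Run:
```python
from h import *
st(); m=camera_model("wrist"); w=camera("wrist")[:,:,::-1].copy(); cv2.imwrite("pics/w5raw.png",w)
q=proj(m,np.array([443,-187,34.]),True); print(q)
x,y=[int(v) for v in q]; c=w[max(0,y-90):y+90,max(0,x-90):x+90]; print("crop origin",max(0,x-90),max(0,y-90),c.shape)
cv2.imwrite("pics/w5.png",cv2.resize(c,None,fx=3,fy=3,interpolation=2))
```

```text
{'clock': np.float64(13.033), 'joints': array([-0.459,  0.202,  1.786, -0.002,  1.158,  1.313]), 'eef_pos': array([ 443.46 , -178.979,  244.602]), 'eef_rot': array([ 3.141,  0.005, -0.2  ]), 'wrist_force': array([-0.087, -0.058,  1.12 ]), 'finger_gap': np.float64(56.479), 'finger_force': np.float64(0.0)}
[289.25  201.917]
crop origin 199 111 (180, 180, 3)
```

View pics/w5.png

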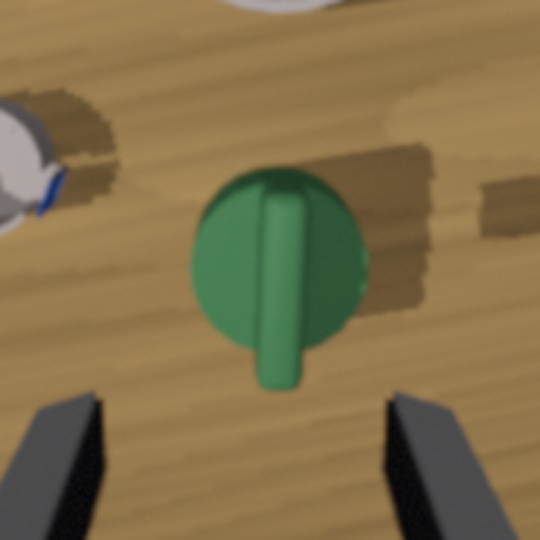

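The lid fills the crop, with the wing top running from crop (286,190) to (279,388). I'll cast these points onto z = 62.

Run:
```python
from h import *
m=camera_model("wrist"); f=lambda u,v:(199+u/3,111+v/3)
a=atz(m,f(286,189),62,True);b=atz(m,f(279,389),62,True); d=a-b
ang=np.degrees(np.arctan2(d[1],d[0])); c=(a+b)/2; print(a,b,np.linalg.norm(d),ang,c)
g=[(191,262),(369,262)]; p=[atz(m,f(*u),32,True) for u in g]; print("skirt",p,(p[0]+p[1])/2)
go([c[0],c[1],135+8],downR(ang-90)); s=read_state()
```

```text
[ 474.208 -196.718   62.   ] [ 416.098 -183.658   62.   ] 59.559442558443045 -12.666464651314671 [ 445.153 -190.188   62.   ]
skirt [array([ 451.53 , -163.357,   32.   ]), array([ 440.475, -218.36 ,   32.   ])] [ 446.003 -190.858   32.   ]
slide [ 0.005 -0.045 -0.412] dr [ 0.    -0.    -0.003] deg 1.2
```

Request:
carry_out:
  slide:
    - [0.007, -0.045, 0]
    - [0.007, -0.045, -0.12]
    - [0.007, -0.045, -0.24]
    - [0.007, -0.045, -0.34]
    - [0.007, -0.045, -0.4]
    - [0.007, -0.045, -0.43]
    - [0.007, -0.045, -0.433]
    - [0.007, -0.045, -0.433]
  dr:
    - [0, 0, -0.003]
    - [0, 0, -0.003]
    - [0, 0, -0.003]
    - [0, 0, -0.003]
    - [0, 0, -0.003]
    - [0, 0, -0.003]
    - [0, 0, -0.003]
    - [0, 0, -0.003]
  gripper: [60, 60, 60, 60, 60, 60, 60, 50]

```text
clock: 13.75
eef_pos: [445.6, -191.3, 137.9]
eef_rot: [3.14, 0.001, -0.22]
wrist_force: [0.0, 0.8, 0.7]
finger_gap: 52.8
finger_force: 0.0
```

Request:
carry_out:
  slide:
    - [0, 0, 0]
    - [0, 0, 0]
    - [0, 0, 0]
    - [0, 0, 0]
    - [0, 0, 0]
    - [0, 0, 0]
    - [0, 0, 0]
    - [0, 0, 0]
    - [0, 0, 0]
    - [0, 0, 0]
  dr:
    - [0, 0, 0]
    - [0, 0, 0]
    - [0, 0, 0]
    - [0, 0, 0]
    - [0, 0, 0]
    - [0, 0, 0]
    - [0, 0, 0]
    - [0, 0, 0]
    - [0, 0, 0]
    - [0, 0, 0]
  gripper: [40, 35, 30, 25, 20, 10, 5, 5, 5, 5]
  newtons: 30

```text
clock: 14.58
eef_pos: [444.9, -191.0, 136.7]
eef_rot: [3.14, 0.003, -0.22]
wrist_force: [0.8, 0.8, 1.4]
finger_gap: 13.8
finger_force: 30.0
```

Run:
```python
from h import *
s,R=st(); print("tool y dir",np.degrees(np.arctan2(R[1,1],R[0,1])))
```

```text
{'clock': np.float64(14.583), 'joints': array([-0.48 ,  0.372,  1.857, -0.003,  0.914,  1.312]), 'eef_pos': array([ 444.866, -191.022,  136.707]), 'eef_rot': array([ 3.14 ,  0.003, -0.22 ]), 'wrist_force': array([0.828, 0.767, 1.37 ]), 'finger_gap': np.float64(13.763), 'finger_force': np.float64(29.989)}
tool y dir -102.58736427267263
```

The lid is gripped by the wing (13.8 mm gap). I'll lift it, then go to hover over the neck with the wing aimed at the gaps.

Request:
carry_out:
  slide:
    - [0, 0, 0.03]
    - [0, 0, 0.1]
    - [0, 0, 0.2]
    - [0, 0, 0.35]
    - [0, 0, 0.5]
    - [0, 0, 0.65]
    - [0, 0, 0.76]
    - [0, 0, 0.76]
  dr:
    - [0, 0, 0]
    - [0, 0, 0]
    - [0, 0, 0]
    - [0, 0, 0]
    - [0, 0, 0]
    - [0, 0, 0]
    - [0, 0, 0]
    - [0, 0, 0]
  gripper: [5, 5, 5, 5, 5, 5, 5, 5]

```text
clock: 15.25
eef_pos: [445.5, -191.3, 332.8]
eef_rot: [3.138, -0.006, -0.22]
wrist_force: [0.0, -0.9, 0.9]
finger_gap: 14.1
finger_force: 30.0
```

Run:
```python
from h import *
st(); go(SH+190*N,neckR(-59.7))
```

```text
{'clock': np.float64(15.25), 'joints': array([-0.48 ,  0.128,  1.659, -0.002,  1.349,  1.311]), 'eef_pos': array([ 445.464, -191.308,  332.772]), 'eef_rot': array([ 3.138, -0.006, -0.22 ]), 'wrist_force': array([ 0.04 , -0.946,  0.85 ]), 'finger_gap': np.float64(14.086), 'finger_force': np.float64(29.988)}
slide [ 0.328  0.526 -0.082] dr [-0.023 -0.067  0.13 ] deg 53.3
```

Request:
carry_out:
  slide:
    - [0.04, 0.06, 0]
    - [0.08, 0.13, 0]
    - [0.12, 0.2, 0]
    - [0.17, 0.27, 0]
    - [0.22, 0.35, 0]
    - [0.27, 0.43, -0.02]
    - [0.3, 0.5, -0.05]
    - [0.328, 0.526, -0.07]
    - [0.328, 0.526, -0.082]
    - [0.328, 0.526, -0.082]
  dr:
    - [-0.023, -0.067, 0.13]
    - [-0.023, -0.067, 0.13]
    - [-0.023, -0.067, 0.13]
    - [-0.023, -0.067, 0.13]
    - [-0.023, -0.067, 0.13]
    - [-0.023, -0.067, 0.13]
    - [-0.023, -0.067, 0.13]
    - [-0.023, -0.067, 0.13]
    - [-0.023, -0.067, 0.13]
    - [-0.023, -0.067, 0.13]
  gripper: [5, 5, 5, 5, 5, 5, 5, 5, 5, 5]

```text
clock: 16.08
eef_pos: [526.4, -59.4, 305.2]
eef_rot: [2.915, -0.366, 0.65]
wrist_force: [-0.6, 0.1, -0.6]
finger_gap: 13.7
finger_force: 30.0
```

```bash
cat >> h.py <<'E'
def nk():
    s,R=st(); d=s["eef_pos"]-SH; W=s["wrist_force"]; print("tcp e1,e2,n",d@E1,d@E2,d@N,"F",W@E1,W@E2,W@N,"z.N",R[:,2]@N,"y ang",np.degrees(np.arctan2(R[:,1]@E2,R[:,1]@E1)))
E
python3 - <<'E'
from h import *
nk(); go(SH+172*N,neckR(-59.7)); go(SH+145*N,neckR(-59.7)); m=camera_model("wrist"); w=camera("wrist")[:,:,::-1]; s=camera("scene")[:,:,::-1]
cv2.imwrite("pics/z6.png",np.hstack([cv2.resize(w[100:400,130:430],(400,400),interpolation=2),cv2.resize(s[150:260,210:320],(400,400),interpolation=2)]))
E
```

```text
{'clock': np.float64(16.083), 'joints': array([-0.222,  0.109,  1.783,  0.165,  0.846,  0.656]), 'eef_pos': array([526.373, -59.448, 305.198]), 'eef_rot': array([ 2.915, -0.366,  0.65 ]), 'wrist_force': array([-0.637,  0.137, -0.56 ]), 'finger_gap': np.float64(13.685), 'finger_force': np.float64(29.987)}
tcp e1,e2,n -3.8442534515020177 0.3913769740454557 184.06830947440042 F -0.8014207867221239 0.18891015949322215 -0.2439115690070889 z.N -0.9999647271128803 y ang -59.87920819675909
slide [ 0.034  0.001 -0.037] dr [ 0.    -0.001  0.001] deg 0.5
slide [ 0.08   0.005 -0.135] dr [ 0.    -0.001  0.001] deg 0.5
```

View pics/z6.png

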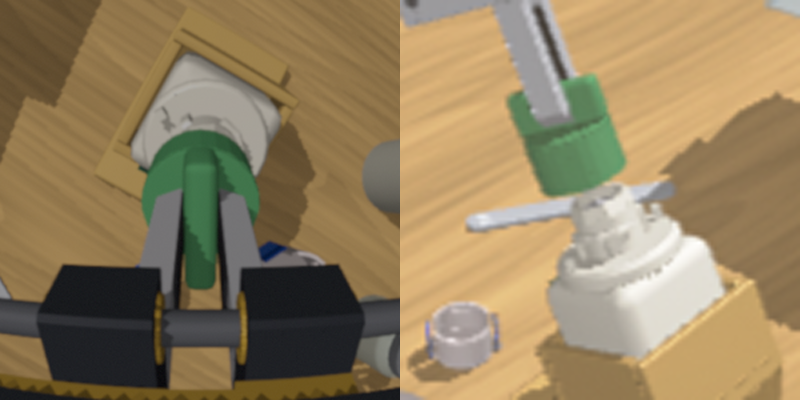

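The lid is held straight above the neck, and the neck's gap and lugs are visible below it. I'll correct the 4 mm offset along e1 at hover height first, then descend.

Request:
carry_out:
  slide:
    - [0, 0, 0]
    - [0.007, 0, 0.004]
    - [0.014, 0, 0.008]
    - [0.014, 0, 0.008]
    - [0.014, 0, 0.008]
    - [0.014, 0, 0.008]
  dr:
    - [0, -0.001, 0.001]
    - [0, -0.001, 0.001]
    - [0, -0.001, 0.001]
    - [0, -0.001, 0.001]
    - [0, -0.001, 0.001]
    - [0, -0.001, 0.001]
  gripper: [5, 5, 5, 5, 5, 5]

```text
clock: 16.68
eef_pos: [530.3, -59.6, 308.2]
eef_rot: [2.908, -0.373, 0.66]
wrist_force: [0.3, 0.2, -1.1]
finger_gap: 13.7
finger_force: 30.0
```

Run:
```python
from h import *
nk(); go(SH+172*N,neckR(-59.7)); go(SH+155*N,neckR(-59.7))
```

```text
{'clock': np.float64(16.683), 'joints': array([-0.222,  0.112,  1.773,  0.171,  0.844,  0.646]), 'eef_pos': array([530.308, -59.564, 308.18 ]), 'eef_rot': array([ 2.908, -0.373,  0.66 ]), 'wrist_force': array([ 0.314,  0.204, -1.082]), 'finger_gap': np.float64(13.71), 'finger_force': np.float64(29.988)}
tcp e1,e2,n 0.9615050565875921 -0.05039201554944196 185.11773881409462 F -0.15826693039316292 0.17727874921718279 -1.1195593646257207 z.N -0.9999996584413505 y ang -59.463621451541286
slide [ 0.019  0.002 -0.049] dr [ 0.     0.    -0.001] deg 0.2
slide [ 0.047  0.004 -0.111] dr [ 0.     0.    -0.001] deg 0.2
```

Now I'm on axis (0.96 mm along e1). I'll descend to just above the flange.

Request:
carry_out:
  slide:
    - [0.003, 0, -0.015]
    - [0.008, 0.001, -0.028]
    - [0.013, 0.001, -0.04]
    - [0.019, 0.002, -0.049]
    - [0.025, 0.002, -0.062]
    - [0.03, 0.003, -0.074]
    - [0.036, 0.003, -0.087]
    - [0.042, 0.004, -0.1]
    - [0.047, 0.004, -0.111]
    - [0.047, 0.004, -0.111]
  dr:
    - [0, 0, 0]
    - [0, 0, 0]
    - [0, 0, 0]
    - [0, 0, 0]
    - [0, 0, 0]
    - [0, 0, 0]
    - [0, 0, 0]
    - [0, 0, 0]
    - [0, 0, 0]
    - [0, 0, 0]
  gripper: [5, 5, 5, 5, 5, 5, 5, 5, 5, 5]

```text
clock: 17.52
eef_pos: [542.1, -58.5, 279.7]
eef_rot: [2.909, -0.373, 0.66]
wrist_force: [-0.1, 0.6, -0.5]
finger_gap: 14.0
finger_force: 30.0
```

Run:
```python
from h import *
nk(); go(SH+148*N,neckR(-59.7)); go(SH+140*N,neckR(-59.7))
```

```text
{'clock': np.float64(17.517), 'joints': array([-0.214,  0.168,  1.779,  0.177,  0.783,  0.641]), 'eef_pos': array([542.145, -58.456, 279.69 ]), 'eef_rot': array([ 2.909, -0.373,  0.66 ]), 'wrist_force': array([-0.127,  0.617, -0.488]), 'finger_gap': np.float64(13.963), 'finger_force': np.float64(29.988)}
tcp e1,e2,n -0.3044448603302368 0.07215771291833215 154.2723804038761 F -0.2741636951223677 0.6252694883652538 -0.410367364257684 z.N -0.9999999892106646 y ang -59.4565773495864
slide [ 0.012  0.001 -0.022] dr [ 0.     0.    -0.001] deg 0.2
slide [ 0.025  0.002 -0.051] dr [ 0.     0.    -0.001] deg 0.2
```

Request:
carry_out:
  slide:
    - [0.003, 0, -0.006]
    - [0.006, 0, -0.011]
    - [0.009, 0.001, -0.017]
    - [0.012, 0.001, -0.022]
    - [0.014, 0.001, -0.028]
    - [0.017, 0.001, -0.034]
    - [0.02, 0.002, -0.04]
    - [0.023, 0.002, -0.046]
    - [0.025, 0.002, -0.051]
    - [0.025, 0.002, -0.051]
  dr:
    - [0, 0, 0]
    - [0, 0, 0]
    - [0, 0, 0]
    - [0, 0, 0]
    - [0, 0, 0]
    - [0, 0, 0]
    - [0, 0, 0]
    - [0, 0, 0]
    - [0, 0, 0]
    - [0, 0, 0]
  gripper: [5, 5, 5, 5, 5, 5, 5, 5, 5, 5]

```text
clock: 18.35
eef_pos: [548.3, -58.0, 267.3]
eef_rot: [2.909, -0.373, 0.66]
wrist_force: [0.0, 0.2, -0.7]
finger_gap: 14.1
finger_force: 30.0
```

Run:
```python
from h import *
nk();
```

```text
{'clock': np.float64(18.35), 'joints': array([-0.21 ,  0.195,  1.778,  0.179,  0.756,  0.639]), 'eef_pos': array([548.333, -57.997, 267.332]), 'eef_rot': array([ 2.909, -0.373,  0.66 ]), 'wrist_force': array([ 0.013,  0.218, -0.651]), 'finger_gap': np.float64(14.113), 'finger_force': np.float64(29.988)}
tcp e1,e2,n 0.0962742764929684 0.016541817887540975 140.45053759198288 F -0.24689610478380364 0.21573048832003106 -0.6030969366243344 z.N -0.9999999036161645 y ang -59.454923717489024
```

The lugs passed through the gaps with no force: the height is 140.5, and fully down is 139.7. I'll press down a touch and turn clockwise home.

Request:
carry_out:
  slide:
    - [0.001, 0, -0.002]
    - [0.0015, 0, -0.003]
    - [0.0015, 0, -0.003]
    - [0.0015, 0, -0.003]
    - [0.0015, 0, -0.003]
    - [0.0015, 0, -0.003]
    - [0.0015, 0, -0.003]
    - [0.0015, 0, -0.003]
    - [0.0015, 0, -0.003]
    - [0.0015, 0, -0.003]
  dr:
    - [0, 0, 0]
    - [0, 0, 0]
    - [0.004, 0, -0.008]
    - [0.008, 0.001, -0.017]
    - [0.012, 0.001, -0.025]
    - [0.016, 0.001, -0.034]
    - [0.02, 0.002, -0.042]
    - [0.024, 0.002, -0.051]
    - [0.028, 0.002, -0.06]
    - [0.032, 0.003, -0.069]
  gripper: [5, 5, 5, 5, 5, 5, 5, 5, 5, 5]

```text
clock: 19.18
eef_pos: [548.7, -58.0, 266.9]
eef_rot: [3.117, -0.435, 0.14]
wrist_force: [-0.2, 0.1, -0.7]
finger_gap: 13.4
finger_force: 30.0
```

Request:
carry_out:
  slide:
    - [0, 0, 0]
    - [0, 0, 0]
    - [0, 0, 0]
    - [0, 0, 0]
    - [0, 0, 0]
    - [0, 0, 0]
    - [0, 0, 0]
    - [0, 0, 0]
    - [0, 0, 0]
    - [0, 0, 0]
  dr:
    - [0.004, 0, -0.008]
    - [0.008, 0.001, -0.017]
    - [0.012, 0.001, -0.025]
    - [0.016, 0.001, -0.034]
    - [0.02, 0.002, -0.042]
    - [0.024, 0.002, -0.051]
    - [0.028, 0.002, -0.06]
    - [0.032, 0.003, -0.069]
    - [0.036, 0.003, -0.077]
    - [0.039, 0.003, -0.083]
  gripper: [5, 5, 5, 5, 5, 5, 5, 5, 5, 5]

```text
clock: 20.02
eef_pos: [548.6, -58.1, 266.9]
eef_rot: [-2.91, -0.374, -0.485]
wrist_force: [-2.4, -2.1, -2.1]
finger_gap: 13.8
finger_force: 30.0
```

Request:
carry_out:
  slide:
    - [0, 0, 0]
    - [0, 0, 0]
    - [0, 0, 0]
    - [0, 0, 0]
  dr:
    - [0.002, 0, -0.004]
    - [0.003, 0, -0.006]
    - [0.003, 0, -0.006]
    - [0.003, 0, -0.006]
  gripper: [5, 5, 5, 5]

```text
clock: 20.35
eef_pos: [548.7, -57.9, 266.9]
eef_rot: [-2.893, -0.366, -0.525]
wrist_force: [-0.0, 0.9, -0.5]
finger_gap: 13.5
finger_force: 30.0
```

Run:
```python
from h import *
nk(); print(read_state()["moment"]@N)
```

```text
{'clock': np.float64(20.35), 'joints': array([-0.212,  0.196,  1.778,  0.186,  0.755,  1.729]), 'eef_pos': array([548.667, -57.923, 266.869]), 'eef_rot': array([-2.893, -0.366, -0.525]), 'wrist_force': array([-0.004,  0.902, -0.528]), 'finger_gap': np.float64(13.523), 'finger_force': np.float64(29.99)}
tcp e1,e2,n 0.20833636495897725 0.06258030905470599 139.8875030386167 F -0.15846211108345457 0.898930627290415 -0.5082239330990143 z.N -0.9999907876652866 y ang -122.25035607499612
-0.001674949393921261
```

Request:
carry_out:
  slide:
    - [0, 0, 0]
    - [0, 0, 0]
    - [0, 0, 0]
    - [0, 0, 0]
    - [0, 0, 0]
  dr:
    - [0.002, 0, -0.004]
    - [0.004, 0, -0.008]
    - [0.005, 0, -0.01]
    - [0.005, 0, -0.01]
    - [0.005, 0, -0.01]
  gripper: [5, 5, 5, 5, 5]

```text
clock: 20.77
eef_pos: [548.6, -58.0, 266.8]
eef_rot: [-2.866, -0.349, -0.597]
wrist_force: [-2.7, -1.2, 0.2]
finger_gap: 13.8
finger_force: 30.7
```

Run:
```python
from h import *
nk(); s=read_state(); print(s["moment"],s["moment"]@N)
```

```text
{'clock': np.float64(20.767), 'joints': array([-0.213,  0.196,  1.779,  0.19 ,  0.752,  1.795]), 'eef_pos': array([548.608, -58.045, 266.835]), 'eef_rot': array([-2.866, -0.349, -0.597]), 'wrist_force': array([-2.697, -1.154,  0.199]), 'finger_gap': np.float64(13.76), 'finger_force': np.float64(30.722)}
tcp e1,e2,n 0.13121367776502707 -0.05387499111158581 139.8859694186522 F -2.4389117521731074 -0.9261173033375223 1.3563471433247956 z.N -0.9999760835913066 y ang -126.22902740412744
[-0.354  0.828  0.536] 0.606178021875758
```

There's 0.6 N·m of resistance, so the lid is at the home stop. I'll ease back, release and retreat.

Request:
carry_out:
  slide:
    - [0, 0, 0]
    - [0, 0, 0]
    - [0, 0, 0]
    - [0, 0, 0]
    - [0, 0, 0]
    - [0, 0, 0]
    - [0, 0, 0]
    - [0, 0, 0]
    - [0, 0, 0]
    - [0, 0, 0]
  dr:
    - [-0.002, 0, 0.005]
    - [-0.003, 0, 0.007]
    - [-0.003, 0, 0.007]
    - [-0.003, 0, 0.007]
    - [-0.003, 0, 0.007]
    - [-0.003, 0, 0.007]
    - [-0.003, 0, 0.007]
    - [-0.003, 0, 0.007]
    - [-0.003, 0, 0.007]
    - [-0.003, 0, 0.007]
  gripper: [5, 5, 17, 20, 25, 35, 45, 45, 45, 45]

```text
clock: 21.6
eef_pos: [548.7, -58.0, 266.9]
eef_rot: [-2.882, -0.359, -0.549]
wrist_force: [-0.0, 0.3, 0.1]
finger_gap: 42.2
finger_force: 0.0
```

Request:
carry_out:
  slide:
    - [-0.01, -0.001, 0.02]
    - [-0.03, -0.003, 0.07]
    - [-0.06, -0.005, 0.13]
    - [-0.1, -0.008, 0.21]
    - [-0.14, -0.011, 0.29]
    - [-0.17, -0.014, 0.36]
    - [-0.2, -0.016, 0.42]
    - [-0.2, -0.016, 0.42]
    - [-0.2, -0.016, 0.42]
    - [-0.2, -0.016, 0.42]
  dr:
    - [0, 0, 0]
    - [0, 0, 0]
    - [0, 0, 0]
    - [0, 0, 0]
    - [0, 0, 0]
    - [0, 0, 0]
    - [0, 0, 0]
    - [0, 0, 0]
    - [0, 0, 0]
    - [0, 0, 0]
  gripper: [45, 45, 45, 45, 45, 45, 45, 45, 45, 45]

```text
clock: 22.43
eef_pos: [498.7, -62.0, 371.0]
eef_rot: [-2.882, -0.358, -0.549]
wrist_force: [-0.1, -0.9, 0.1]
finger_gap: 42.6
finger_force: 0.0
```

Run:
```python
from h import *
nk(); m=camera_model("wrist"); w=camera("wrist")[:,:,::-1].copy(); t=camera("top")[:,:,::-1]; cv2.imwrite("pics/w7raw.png",w)
d=np.cos(np.radians(-29.7))*E1+np.sin(np.radians(-29.7))*E2
for k in (-30,30):
  q=proj(m,SH+65*N+k*d,True); print(k,q); cv2.circle(w,tuple(int(round(v)) for v in q),2,(0,0,255),-1)
x,y=[int(v) for v in proj(m,SH+65*N,True)]; c=w[max(0,y-90):y+90,max(0,x-90):x+90]; print(max(0,x-90),max(0,y-90),c.shape)
c=cv2.resize(c,(480,480),interpolation=2)
cv2.imwrite("pics/z8.png",np.hstack([c,cv2.resize(t[190:290,80:144],(307,480),interpolation=2)]))
```

```text
{'clock': np.float64(22.433), 'joints': array([-0.247, -0.01 ,  1.754,  0.173,  0.989,  1.761]), 'eef_pos': array([498.683, -61.984, 371.045]), 'eef_rot': array([-2.882, -0.358, -0.549]), 'wrist_force': array([-0.076, -0.903,  0.091]), 'finger_gap': np.float64(42.591), 'finger_force': np.float64(0.0)}
tcp e1,e2,n -1.2156607823082608 0.15978368657142528 255.49638011438472 F -0.09794327570757994 -0.8937841260776109 0.14563799061098154 z.N -0.9999721235500626 y ang -123.59477585567019
-30 [284.057 240.428]
30 [279.553 174.97 ]
191 118 (180, 180, 3)
```

View pics/z8.png

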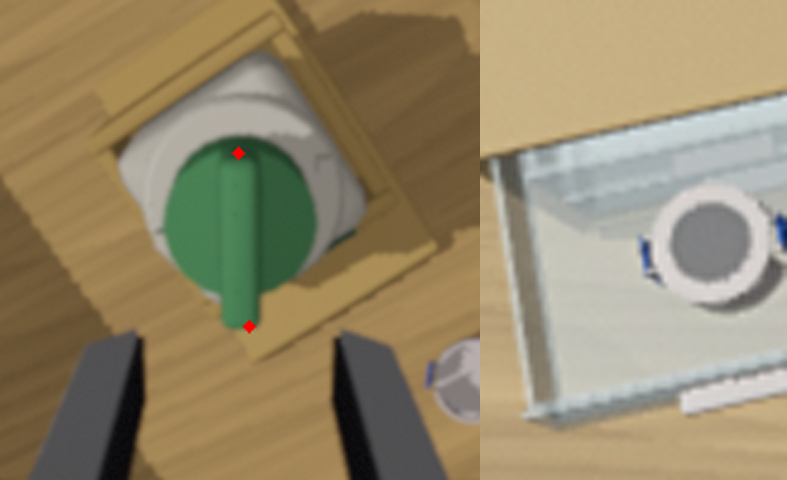

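The lid sits on the neck with its wing within about 3° of the predicted home line, from crop (239,155) to (240,325). The cap is upright in the drawer and nothing is touching the gripper, so I'm handing in.

```bash
python3 -c "
from cell import *
print(sign_off())"
```

```text
the job is handed in; nothing more can be done
None
```

I handed the job in at about 22 s: the safety cap stands upright in the open drawer, and the green lid is down on the neck and turned clockwise to its stop. No verdict came back, and the final pictures agree, with the wing within about 3° of the predicted home line.

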